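# Put the food-processor blades back in their caddy

### The job

Put the two food-processor blades away in the grey caddy on the stove cover board: seat the rectangular grating insert flat and fully home in the pocket, pull bar up, its notched corner at the pocket's corner block, and thread the round disc, hub up, over the spindle until it lies flat on the caddy. The spice jar that stands in the pocket has to come out; leave it standing upright on the stone worktop to the left of the range. Do not shift or knock over the mug, pepper mill, salt canister or coffee jar.

Things in the scene. Friction and masses are not known exactly. Their poses are not given: they have to be found in the camera images.
- caddy: fixed grey caddy on the cover board, 150 (x) x 276 (y) x 20 mm high; origin at the centre of its underside (at z = 0.026), z up. The +y half has a pocket 125 (x) x 77 (y) mm, 12 mm deep, centred 78 mm along +y; a block 23.5 x 23.5 mm, as high as the pocket is deep, fills its +x +y corner. The -y half is a flat deck with an upright steel spindle 68 mm along -y
- pocket (a point): centre of the pocket's floor, 8 mm above the caddy's underside and 12 mm below its top; axes as the caddy's
- spindle (a point): foot of the spindle's axis, on the caddy's deck (20 mm above the underside); the spindle is 16 mm in diameter, 50 mm tall, its top 10 mm tapering to 8 mm; axes as the caddy's
- insert: loose white grating insert: plate 120 (x) x 72 (y) x 12 mm, its +x +y corner notched out 26 x 26 mm; on top, centred and along x, a pull bar 74 mm long, 14 mm thick (y), its top 43 mm above the underside. Origin: underside, centre of the full 120 x 72 outline; z up. It lies on the cover board, bar up, at any yaw. Seated, its axes match the caddy's
- disc: loose steel disc, 110 mm in diameter and 5 mm thick, with a white round hub 36 mm in diameter, 34 mm high over the disc's underside, and a 20 mm hole right through; origin at the centre of the underside, z up along the hub. It lies on the cover board, hub up
- spice_jar: loose glass spice jar with a white cap, 40 mm in diameter, 105 mm tall, standing in the pocket; origin at the centre of its base, z up
- cover_board: fixed wooden board over the burners, 540 (x) x 730 (y) mm; its top is at z = 0.026 in the world; origin under its centre at z = 0. The stone worktop lies to its left (y > 0.25, x from 0.28) with its top at z = 0. A fixed coffee machine 327 mm tall fills the board's right rear (x > 0.57, y < -0.35)
- mug: bystander: teal mug on the cover board, body 83 mm in diameter, 94 mm high, 117 mm long with its handle along -y; origin under the middle of its outline, z up
- mill: bystander: wooden pepper mill on the cover board, 58 mm in diameter, 170 mm tall; origin at the centre of its base, z up
- salt_canister: bystander: blue salt canister on the stone worktop, 71 mm in diameter, 151 mm tall; origin at the centre of its base
- coffee_jar: bystander: coffee jar with a red cap on the stone worktop, 68 mm in diameter, 125 mm tall; origin at the centre of its base

How it is judged:
At the end, for the whole second after the job is handed in: jar upright (0.1 rad) on the worktop, y over 0.25, base within 8 mm of z = 0; insert within 5 mm of the pocket's centre, 2.5 mm of its floor, flat to 0.035 and square to 0.1 rad; disc within 5 mm of the spindle's axis, 3 mm of the deck, flat to 0.05 rad; all at rest (0.02 m/s) (world y of spice_jar above 0.25 m and height (world z) of spice_jar between -0.008 and 0.008 m and angle between spice_jar's own z axis and vertical below 0.1 rad and linear speed of each of spice_jar, insert, disc below 0.02 m/s and x of insert in the frame of pocket between -0.005 and 0.005 m and y of insert in the frame of pocket between -0.005 and 0.005 m and z of insert in the frame of pocket between -0.0025 and 0.0025 m and angle between the z axis of insert and the z axis of caddy, either way round below 0.035 rad and angle between the x axis of insert and the x axis of caddy, either way round below 0.1 rad and horizontal distance between disc and spindle below 0.005 m and z of disc in the frame of spindle between -0.003 and 0.003 m and angle between the z axis of disc and the z axis of caddy, either way round below 0.05 rad); the robot touches nothing.
It fails at once if the teal mug is shifted by more than 25 mm or tipped over (distance of mug from where it was at the start of the episode above 0.025 m or angle between mug's own z axis and vertical above 0.35 rad).
It fails at once if the pepper mill is shifted by more than 25 mm or tipped over (distance of mill from where it was at the start of the episode above 0.025 m or angle between mill's own z axis and vertical above 0.35 rad).
It fails at once if the salt canister is shifted by more than 25 mm or tipped over (distance of salt_canister from where it was at the start of the episode above 0.025 m or angle between salt_canister's own z axis and vertical above 0.35 rad).
It fails at once if the coffee jar is shifted by more than 25 mm or tipped over (distance of coffee_jar from where it was at the start of the episode above 0.025 m or angle between coffee_jar's own z axis and vertical above 0.35 rad).
It also fails if it takes over 72 s, if anything falls off the work surface, if the arm or the gripper's body presses on something with over 40 N, if the wrist force passes 120 N, or if a joint passes its speed limit or range.

### The arm

A 6-joint arm with a two-finger parallel gripper is mounted at the origin on a cart in front of the work surface, level with it; the furniture and walls round the work are solid. World frame = base frame: x ahead of the robot, y to its left, z up, the work surface at z = 0. Lengths are in m, angles in rad, forces in N, time in s.
With the tool pointing down it reaches from about 0.35 to 0.775 m from the base axis. Payload 7.3 kg.
Tool frame: the origin (TCP) lies at the very end of the fingers, on their centre line; the grasp point (between the pads) lies 19 mm behind it; z points along the fingers, y is the line along which they close (so a half turn about z gives the same grasp; the last joint's range is limited). The gripper opens to 92 mm and grips with 3 to 60 N. Pads are 19 mm wide; open, the fingers measure 130 mm over their backs; the gripper's body (75 mm by 190 mm) begins 47 mm behind the grasp point.
Start: joints at [1.002, 0.342, 1.524, -0, 1.275, -0.146], TCP at [0.215, 0.479, 0.227] pointing down, gripper open.
Joint ranges: [-2.53, 2.53], [-0.77, 2.02], [0.04, 2.7], [-1, 4.14], [0.28, 2.66], [-3.11, 3.11]. Speed limits (rad/s): [2.57, 2.57, 3.14, 3.14, 3.14, 3.14].

### API

Orientations are given as [roll, pitch, yaw] about the fixed x, y, z axes, in that order (R = Rz(yaw) Ry(pitch) Rx(roll)).
In Python, from cell import telemetry, eyes, job gives the robot as it stands.
- The arm moves only by the tool apply_moves, never from a script. Its arguments are lists of equal length, an entry for each row: "delta_pos": the shift along the world's x, y, z each as a share of 0.4 m, from -1 to 1, a list of three; "dr": the turn, a rotation vector about the world's x, y, z each as a share of 0.5 rad, from -1 to 1, a list of three; "jaw": the opening, from 0 (shut) to 1 (fully open). A call has 1 to 8 rows; each row is the pose to reach, as a shift and turn from the pose commanded when the call began; what a row does not reach only later rows make up. A row lasts 1/12 s, in which the tool goes at most 41.7 mm and 7.16 degrees, less where a joint would pass 70% of its speed; a pose out of reach is approached as far as the arm can. A call with a number of a shift or a turn outside -1 to 1 is refused whole. A call with a gripper value outside its range is refused whole. The fingers move at their own pace and stop on an object; "force" is the grip in N (left out, the last holds). Time passes only in rows, so rows that repeat a pose let the fingers close. It gives the time, the measured TCP pose, the force, the opening and the grip force at its end, in the units of the state.
- telemetry.observe(): the state, without advancing time (a new reading comes with each control period).
- eyes.read_camera(name): name is "scene" or "top"; returns the picture (480x640x3 uint8, red, green, blue); there is no depth.
- eyes.camera_model(name): a dict with "vertical_fov" (degrees; the focal length in pixels is half the picture's height over the tangent of half this angle, whatever the lens; pixels are square), "cx", "cy" (the principal point, pixels), "rvec" (rotation vector, rad) and "tvec" (3), from world to camera coordinates, as OpenCV has them. Camera axes: x right, y down, z forward; pixel columns grow to the right and rows downward; lengths in m; the calibration is good to about 2 mm. A picture is of the moment at which its call begins. camera_model takes no time and is no camera call.
- job.hand_in(): hands the job in; it is judged then, once.
The state is a dict: "time": time; "qpos": joint angles; "qvel": joint speeds; "joint_efforts": joint torques, N m; "tool_pos": TCP position; "tool_rot": TCP orientation; "contact_force": force on the tool from outside, world axes, zero at the start; "torque": the same for the moment, N m; "opening": finger opening in m; "grip_force": force on a finger pad.
Only numpy, scipy, OpenCV 4.12 (cv2) and the standard library are available. Lean on these libraries where they do the work, as an engineer would, in place of code of your own. Each camera call takes 0.05 s, during which the arm holds its last target. There are 200 camera calls.

## Working session

There is one attempt and no reset: what is moved stays moved. The work goes in short steps, Python scripts to look and compute and a tool call to move; the robot and the scene stay as the last step left them, time stands still between calls to the robot, and variables do not carry over. Pictures are saved under pics/ and viewed, at most 10 in all, crops included, and the job is handed in when it is done.

Besides the shell and the picture viewer there is one more tool, called as name(argument=value, ...), one argument or row to a line, values as JSON. apply_moves: Moves the arm, as the interface text tells. Its arguments: {"type":"object","properties":{"delta_pos":{"type":"array"},"dr":{"type":"array"},"jaw":{"type":"array"},"force":{"type":"number"}},"required":["delta_pos","dr","jaw"]}

```bash
ls; mkdir -p pics; cat > h.py <<'E'
import numpy as np,cv2
from cell import telemetry,eyes,job
def cam(n):
    m=eyes.camera_model(n);R=cv2.Rodrigues(np.array(m['rvec'],float))[0];t=np.array(m['tvec'],float).ravel()
    f=240/np.tan(np.radians(m['vertical_fov'])/2);return R,t,f,m['cx'],m['cy'],m
def ray(n,u,v,z):
    R,t,f,cx,cy,_=cam(n);d=R.T@np.array([(u-cx)/f,(v-cy)/f,1]);c=-R.T@t
    return (c+d*(z-c[2])/d[2])
def proj(n,p):
    R,t,f,cx,cy,_=cam(n);q=R@np.array(p)+t;return q[0]/q[2]*f+cx,q[1]/q[2]*f+cy
E
python3 - <<'E'
from h import *
for n in('scene','top'):
    im=eyes.read_camera(n);cv2.imwrite(f'pics/{n}0.png',im[:,:,::-1]);R,t,f,cx,cy,m=cam(n);print(m,-R.T@t)
print(telemetry.observe())
E
```

```text
pics
{'vertical_fov': 44.948579160951994, 'cx': 318.6532021431772, 'cy': 233.71197115676694, 'rvec': array([ 0.05573247, -2.77861172,  1.41789309]), 'tvec': array([0.50516141, 0.06313905, 1.69442455])} [0.44597417 1.35478409 1.0468602 ]
{'vertical_fov': 53.720175315927676, 'cx': 316.96811168025573, 'cy': 238.79865806400716, 'rvec': array([ 2.16276556, -2.20153584,  0.1399744 ]), 'tvec': array([-0.00711716,  0.5349037 ,  1.2009262 ])} [0.41110636 0.01771456 1.2486289 ]
{'time': 0.1, 'qpos': array([ 1.00199302e+00,  3.42661843e-01,  1.52491791e+00, -4.53511999e-05,
        1.27539673e+00, -1.46012832e-01]), 'qvel': array([ 0.00021404, -0.00212251, -0.00261374,  0.00021856,  0.0003802 ,
        0.00036319]), 'joint_efforts': array([ 3.23418108e-04, -4.32006276e+01, -2.44691116e+01,  7.17473100e-02,
        5.26838447e-02, -5.04129730e-05]), 'tool_pos': array([0.21521217, 0.47846421, 0.22611114]), 'tool_rot': array([-3.14021724e+00, -1.58431782e-04,  2.71881530e+00]), 'contact_force': array([-0.21118393,  0.14137739, -0.77505276]), 'torque': array([0.06271302, 0.00371831, 0.01378528]), 'grip_force': 0.0, 'opening': 0.09186180628948991}
```

View pics/scene0.png

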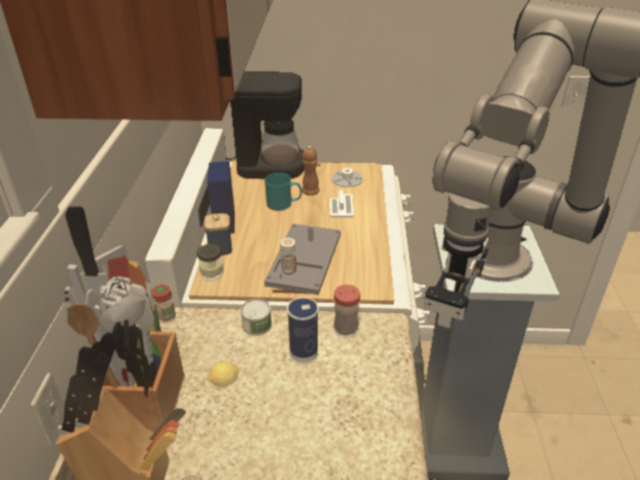

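View pics/top0.png

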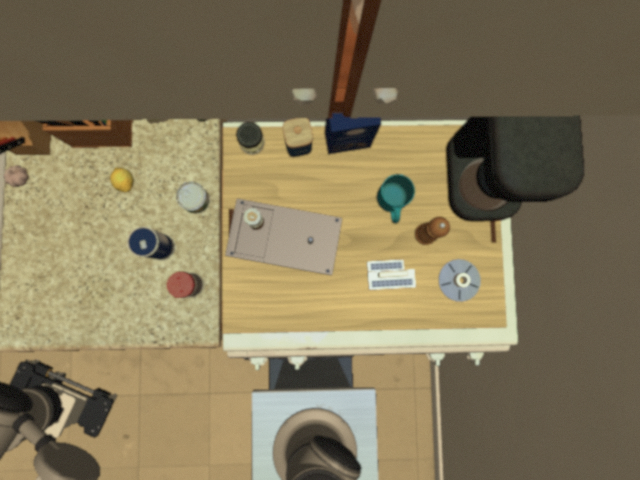

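The top view shows the caddy at about (285,237), jar cap (253,216), insert (391,275), disc (460,281), salt (150,243), coffee jar (182,285), mug (397,192) and mill (437,228). Next I'll enlarge the crop around the caddy and blades.

```bash
python3 - <<'E'
from h import *
im=cv2.imread('pics/top0.png')
cv2.imwrite('pics/c1.png',cv2.resize(im[190:310,222:350],None,fx=4.5,fy=4.5,interpolation=cv2.INTER_CUBIC))
cv2.imwrite('pics/c2.png',cv2.resize(im[170:310,360:500],None,fx=4.2,fy=4.2,interpolation=cv2.INTER_CUBIC))
E
```

```text
(no output)
```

View pics/c1.png

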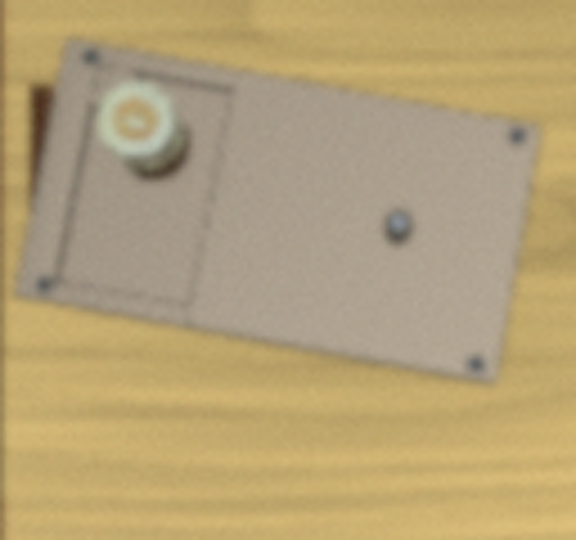

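View pics/c2.png

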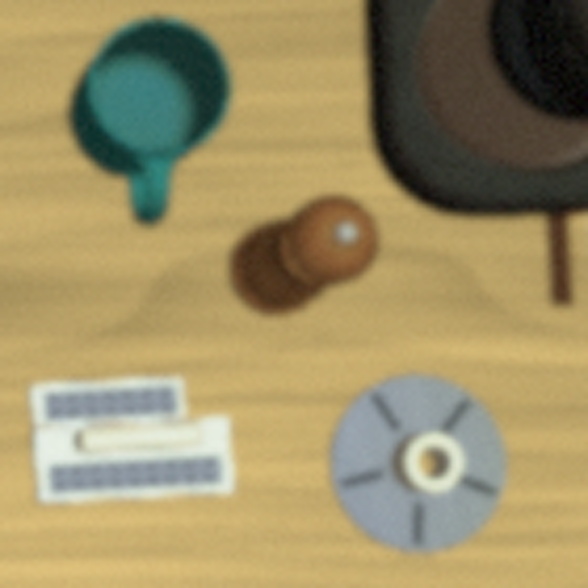

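The caddy's corners are at crop px (70,40), (540,125), (495,382) and (17,295), so its yaw is about -10°. The spindle is at (398,226) and the jar sits in the pocket's upper part. The insert's notch is at its upper right, so its yaw is about -90°. The disc lies hub up at (420,462). Next step is to measure with masks.

```bash
cat > meas.py <<'E'
from h import *
im=eyes.read_camera('top');cv2.imwrite('pics/m.png',im[:,:,::-1])
hsv=cv2.cvtColor(cv2.GaussianBlur(im,(3,3),0),cv2.COLOR_RGB2HSV)
def blob(mask,box,k=3):
    u0,v0,u1,v1=box;m=np.zeros(mask.shape,np.uint8);m[v0:v1,u0:u1]=mask[v0:v1,u0:u1]*255
    m=cv2.morphologyEx(m,cv2.MORPH_CLOSE,np.ones((k,k)))
    c=cv2.findContours(m,cv2.RETR_EXTERNAL,cv2.CHAIN_APPROX_NONE)[0]
    return max(c,key=cv2.contourArea)
def wp(c,z): return np.array([ray('top',u,v,z)[:2] for u,v in np.asarray(c).reshape(-1,2)],np.float32)
def rect(name,c,z):
    (cx,cy),(w,h),a=cv2.minAreaRect(wp(c,z)*1000);print(name,'c',round(cx,1),round(cy,1),'wh',round(w,1),round(h,1),'ang',round(a,2));return cx,cy,a
def circ(name,c,z):
    e=cv2.fitEllipse(wp(c,z)*1000);print(name,np.round(e[0],1),np.round(e[1],1));return e
E
python3 - <<'E'
from meas import *
S,V,H=hsv[:,:,1],hsv[:,:,2],hsv[:,:,0]
low=S<70
for nm,p in dict(caddy=(290,250),wood=(300,300),disc=(450,270),insert=(375,285),spindle=(310,240),hub=(469,275)).items(): print(nm,hsv[p[1],p[0]])
rect('caddy',blob(low,(226,190,350,280),5),.046)
rect('insert',blob(low,(362,255,420,296),5),.038)
circ('disc',blob(low,(434,255,486,305),5),.031)
for nm,p,z in [('caddy TL',(70,40),.046),('TR',(540,125),.046),('BR',(495,382),.046),('BL',(17,295),.046),('spin top',(398,222),.096),('jar cap',(135,120),.139)]:
    print(nm,ray('top',222+(p[0]+.5)/4.5-.5,190+(p[1]+.5)/4.5-.5,z))
for nm,p,z in [('hub top',(433,462),.060),('mill top',(338,235),.196),('mug ',(150,100),.12),('barL',(75,440),.069),('barR',(205,433),.069)]:
    print(nm,ray('top',360+(p[0]+.5)/4.2-.5,170+(p[1]+.5)/4.2-.5,z))
for nm,p,z in [('salt',(147,242),.151),('coffee',(180,285),.125),('can',(190,197),.06),('free',(100,280),0),('edge',(5,340),0)]: print(nm,ray('top',*p,z))
E
```

```text
caddy [ 19  43 172]
wood [ 21 112 195]
disc [103  29 161]
insert [103  28 162]
spindle [102  10 125]
hub [ 63  13 183]
caddy c 540.6 69.1 wh 274.4 147.6 ang 78.62
insert c 440.6 -203.5 wh 75.2 123.1 ang 1.99
disc [ 421.9 -381.5] [108.2 108.4]
caddy TL [0.63993478 0.18646757 0.046     ]
TR [ 0.58698536 -0.08041917  0.046     ]
BR [ 0.44124957 -0.05147364  0.046     ]
BL [0.49498299 0.21645036 0.046     ]
spin top [0.52765207 0.00222402 0.096     ]
jar cap [0.57926602 0.13960167 0.139     ]
hub top [ 0.42194208 -0.38113666  0.06      ]
mill top [ 0.54302925 -0.29019539  0.196     ]
mug  [ 0.63292527 -0.20651193  0.12      ]
barL [ 0.43886227 -0.16457928  0.069     ]
barR [ 0.44158496 -0.2422872   0.069     ]
salt [0.5211915  0.37897017 0.151     ]
coffee [0.42128096 0.30920564 0.125     ]
can [0.64279571 0.30318087 0.06      ]
free [0.43924562 0.54785728 0.        ]
edge [0.29119088 0.78320863 0.        ]
```

apply_moves(
  delta_pos=[
    [0.1, -0.09, 0.06],
    [0.2, -0.18, 0.06],
    [0.3, -0.27, 0.06],
    [0.4, -0.36, 0.06],
    [0.5, -0.45, 0.06],
    [0.6, -0.54, 0.06],
    [0.65, -0.6, 0.06],
    [0.65, -0.6, 0.06],
  ],
  dr=[
    [0, 0, 0],
    [0, 0, 0],
    [0, 0, 0],
    [0, 0, 0],
    [0, 0, 0],
    [0, 0, 0],
    [0, 0, 0],
    [0, 0, 0],
  ],
  jaw=[1, 1, 1, 1, 1, 1, 1, 1],
  force=25,
)

```text
time: 0.82
tool_pos: [0.459, 0.2542, 0.2505]
tool_rot: [-3.142, -0.0, 2.719]
contact_force: [-0.3, 1.4, -0.2]
opening: 0.0916
grip_force: 0.0
```

apply_moves(
  delta_pos=[
    [0.09, -0.083, 0],
    [0.18, -0.166, 0],
    [0.26, -0.25, 0],
    [0.26, -0.25, -0.05],
    [0.26, -0.25, -0.1],
    [0.26, -0.25, -0.1],
    [0.26, -0.25, -0.1],
    [0.26, -0.25, -0.1],
  ],
  dr=[
    [0, 0, 0],
    [0, 0, 0],
    [0, 0, 0],
    [0, 0, 0],
    [0, 0, 0],
    [0, 0, 0],
    [0, 0, 0],
    [0, 0, 0],
  ],
  jaw=[1, 1, 1, 1, 1, 1, 1, 1],
)

```text
time: 1.48
tool_pos: [0.5619, 0.1565, 0.2116]
tool_rot: [3.141, 0.001, 2.72]
contact_force: [0.4, 0.3, 0.9]
opening: 0.0917
grip_force: 0.0
```

apply_moves(
  delta_pos=[
    [0.043, -0.042, 0],
    [0.043, -0.042, -0.08],
    [0.043, -0.042, -0.16],
    [0.043, -0.042, -0.24],
    [0.043, -0.042, -0.315],
    [0.043, -0.042, -0.315],
    [0.043, -0.042, -0.315],
    [0.043, -0.042, -0.315],
  ],
  dr=[
    [0, 0, 0],
    [0, 0, 0],
    [0, 0, 0],
    [0, 0, 0],
    [0, 0, 0],
    [0, 0, 0],
    [0, 0, 0],
    [0, 0, 0],
  ],
  jaw=[1, 1, 1, 1, 1, 1, 1, 1],
)

```text
time: 2.15
tool_pos: [0.5806, 0.1398, 0.0874]
tool_rot: [3.139, 0.004, 2.72]
contact_force: [0.1, 0.2, 0.2]
opening: 0.0916
grip_force: 0.0
```

apply_moves(
  delta_pos=[
    [0, 0, 0],
    [0, 0, 0],
    [0, 0, 0],
    [0, 0, 0],
    [0, 0, 0],
    [0, 0, 0],
    [0, 0, 0],
    [0, 0, 0],
  ],
  dr=[
    [0, 0, 0],
    [0, 0, 0],
    [0, 0, 0],
    [0, 0, 0],
    [0, 0, 0],
    [0, 0, 0],
    [0, 0, 0],
    [0, 0, 0],
  ],
  jaw=[0.3, 0.3, 0.3, 0.3, 0.3, 0.3, 0.3, 0.3],
  force=25,
)

```text
time: 2.82
tool_pos: [0.5791, 0.139, 0.0846]
tool_rot: [3.142, -0.0, 2.719]
contact_force: [0.4, 0.2, -0.6]
opening: 0.0427
grip_force: 0.4
```

apply_moves(
  delta_pos=[
    [0, 0, 0],
    [0, 0, 0],
    [0, 0, 0.05],
    [0, 0, 0.1],
    [0, 0, 0.2],
    [0, 0, 0.3],
    [0, 0, 0.4],
    [0, 0, 0.45],
  ],
  dr=[
    [0, 0, 0],
    [0, 0, 0],
    [0, 0, 0],
    [0, 0, 0],
    [0, 0, 0],
    [0, 0, 0],
    [0, 0, 0],
    [0, 0, 0],
  ],
  jaw=[0.1, 0.1, 0.1, 0.1, 0.1, 0.1, 0.1, 0.1],
)

```text
time: 3.48
tool_pos: [0.5803, 0.1392, 0.2699]
tool_rot: [3.138, 0.006, 2.719]
contact_force: [1.0, -0.2, -0.0]
opening: 0.0399
grip_force: 25.0
```

apply_moves(
  delta_pos=[
    [-0.03, 0.07, 0],
    [-0.06, 0.14, 0],
    [-0.09, 0.21, 0],
    [-0.12, 0.28, 0],
    [-0.15, 0.35, 0],
    [-0.18, 0.42, 0],
    [-0.21, 0.49, 0],
    [-0.24, 0.56, 0],
  ],
  dr=[
    [0, 0, 0],
    [0, 0, 0],
    [0, 0, 0],
    [0, 0, 0],
    [0, 0, 0],
    [0, 0, 0],
    [0, 0, 0],
    [0, 0, 0],
  ],
  jaw=[0.1, 0.1, 0.1, 0.1, 0.1, 0.1, 0.1, 0.1],
)

```text
time: 4.15
tool_pos: [0.4822, 0.3642, 0.2643]
tool_rot: [-3.141, -0.0, 2.719]
contact_force: [-0.2, 0.3, -0.3]
opening: 0.0404
grip_force: 25.0
```

apply_moves(
  delta_pos=[
    [-0.03, 0.07, 0],
    [-0.06, 0.14, 0],
    [-0.09, 0.21, 0],
    [-0.12, 0.28, 0],
    [-0.15, 0.35, 0],
    [-0.18, 0.42, 0],
    [-0.2, 0.46, 0],
    [-0.2, 0.46, 0],
  ],
  dr=[
    [0, 0, 0],
    [0, 0, 0],
    [0, 0, 0],
    [0, 0, 0],
    [0, 0, 0],
    [0, 0, 0],
    [0, 0, 0],
    [0, 0, 0],
  ],
  jaw=[0.1, 0.1, 0.1, 0.1, 0.1, 0.1, 0.1, 0.1],
)

```text
time: 4.82
tool_pos: [0.4004, 0.5502, 0.2634]
tool_rot: [-3.141, -0.002, 2.723]
contact_force: [0.3, 0.3, -1.3]
opening: 0.0398
grip_force: 25.0
```

apply_moves(
  delta_pos=[
    [0, 0, -0.08],
    [0, 0, -0.16],
    [0, 0, -0.24],
    [0, 0, -0.32],
    [0, 0, -0.39],
    [0, 0, -0.44],
    [0, 0, -0.47],
    [0, 0, -0.49],
  ],
  dr=[
    [0, 0, 0],
    [0, 0, 0],
    [0, 0, 0],
    [0, 0, 0],
    [0, 0, 0],
    [0, 0, 0],
    [0, 0, 0],
    [0, 0, 0],
  ],
  jaw=[0.1, 0.1, 0.1, 0.1, 0.1, 0.1, 0.1, 0.1],
)

```text
time: 5.48
tool_pos: [0.403, 0.5459, 0.0668]
tool_rot: [-3.139, -0.001, 2.718]
contact_force: [0.2, 0.7, -1.2]
opening: 0.0398
grip_force: 25.0
```

apply_moves(
  delta_pos=[
    [0, 0, -0.01],
    [0, 0, -0.02],
    [0, 0, -0.03],
    [0, 0, -0.035],
    [0, 0, -0.04],
    [0, 0, -0.04],
    [0, 0, -0.04],
    [0, 0, -0.04],
  ],
  dr=[
    [0, 0, 0],
    [0, 0, 0],
    [0, 0, 0],
    [0, 0, 0],
    [0, 0, 0],
    [0, 0, 0],
    [0, 0, 0],
    [0, 0, 0],
  ],
  jaw=[0.1, 0.1, 0.1, 0.1, 0.1, 0.1, 0.1, 0.1],
)

```text
time: 6.15
tool_pos: [0.4032, 0.5472, 0.0531]
tool_rot: [3.141, 0.0, 2.719]
contact_force: [-0.7, 1.3, -1.8]
opening: 0.0403
grip_force: 25.0
```

apply_moves(
  delta_pos=[
    [0, 0, -0.003],
    [0, 0, -0.005],
    [0, 0, -0.005],
    [0, 0, -0.005],
  ],
  dr=[
    [0, 0, 0],
    [0, 0, 0],
    [0, 0, 0],
    [0, 0, 0],
  ],
  jaw=[0.1, 0.1, 0.1, 0.1],
)

```text
time: 6.48
tool_pos: [0.4031, 0.547, 0.0506]
tool_rot: [-3.141, -0.0, 2.719]
contact_force: [0.1, 0.0, -1.1]
opening: 0.0397
grip_force: 25.0
```

apply_moves(
  delta_pos=[
    [0, 0, 0],
    [0, 0, 0],
    [0, 0, 0],
    [0, 0, 0],
    [0, 0, 0],
    [0, 0, 0],
    [0, 0, 0],
    [0, 0, 0],
  ],
  dr=[
    [0, 0, 0],
    [0, 0, 0],
    [0, 0, 0],
    [0, 0, 0],
    [0, 0, 0],
    [0, 0, 0],
    [0, 0, 0],
    [0, 0, 0],
  ],
  jaw=[0.5, 0.6, 0.7, 0.8, 0.9, 1, 1, 1],
)

```text
time: 7.15
tool_pos: [0.4032, 0.5471, 0.0507]
tool_rot: [3.142, 0.0, 2.719]
contact_force: [0.6, -0.2, 0.1]
opening: 0.0879
grip_force: 0.0
```

apply_moves(
  delta_pos=[
    [0, 0, 0.06],
    [0, 0, 0.14],
    [0, 0, 0.22],
    [0, 0, 0.3],
    [0, 0, 0.38],
    [0, -0.05, 0.45],
    [0, -0.1, 0.5],
    [0, -0.17, 0.5],
  ],
  dr=[
    [0, 0, 0],
    [0, 0, 0],
    [0, 0, 0],
    [0, 0, 0],
    [0, 0, 0],
    [0, 0, 0],
    [0, 0, 0],
    [0, 0, 0],
  ],
  jaw=[1, 1, 1, 1, 1, 1, 1, 1],
)

```text
time: 7.82
tool_pos: [0.4042, 0.4806, 0.2558]
tool_rot: [3.133, 0.003, 2.72]
contact_force: [-0.1, 0.1, -0.2]
opening: 0.092
grip_force: 0.0
```

apply_moves(
  delta_pos=[
    [0.01, -0.08, 0],
    [0.02, -0.16, 0],
    [0.03, -0.24, 0],
    [0.04, -0.32, 0],
    [0.05, -0.4, 0],
    [0.06, -0.48, 0],
    [0.07, -0.56, 0],
    [0.08, -0.64, 0],
  ],
  dr=[
    [0, 0, -0.1],
    [0, 0, -0.2],
    [0, 0, -0.3],
    [0, 0, -0.4],
    [0, 0, -0.5],
    [0, 0, -0.6],
    [0, 0, -0.7],
    [0, 0, -0.8],
  ],
  jaw=[1, 1, 1, 1, 1, 1, 1, 1],
)

```text
time: 8.48
tool_pos: [0.435, 0.2216, 0.2509]
tool_rot: [3.141, 0.0, 2.317]
contact_force: [-0.1, 0.3, -0.9]
opening: 0.0915
grip_force: 0.0
```

apply_moves(
  delta_pos=[
    [0.01, -0.08, 0],
    [0.02, -0.16, 0],
    [0.03, -0.24, 0],
    [0.04, -0.32, 0],
    [0.05, -0.4, 0],
    [0.06, -0.48, 0],
    [0.07, -0.56, 0],
    [0.08, -0.64, 0],
  ],
  dr=[
    [0, 0, -0.1],
    [0, 0, -0.2],
    [0, 0, -0.3],
    [0, 0, -0.4],
    [0, 0, -0.5],
    [0, 0, -0.6],
    [0, 0, -0.7],
    [0, 0, -0.8],
  ],
  jaw=[1, 1, 1, 1, 1, 1, 1, 1],
)

```text
time: 9.15
tool_pos: [0.467, -0.0345, 0.251]
tool_rot: [3.141, 0.0, 1.916]
contact_force: [0.3, 0.4, -0.1]
opening: 0.0917
grip_force: 0.0
```

apply_moves(
  delta_pos=[
    [-0.011, -0.07, 0],
    [-0.022, -0.14, 0],
    [-0.033, -0.21, 0],
    [-0.044, -0.28, 0],
    [-0.055, -0.35, 0],
    [-0.067, -0.42, 0],
    [-0.067, -0.42, 0],
    [-0.067, -0.42, 0],
  ],
  dr=[
    [0, 0, -0.11],
    [0, 0, -0.22],
    [0, 0, -0.33],
    [0, 0, -0.44],
    [0, 0, -0.55],
    [0, 0, -0.62],
    [0, 0, -0.62],
    [0, 0, -0.62],
  ],
  jaw=[1, 1, 1, 1, 1, 1, 1, 1],
)

```text
time: 9.82
tool_pos: [0.44, -0.202, 0.2506]
tool_rot: [3.142, -0.0, 1.606]
contact_force: [0.2, 0.5, -0.4]
opening: 0.092
grip_force: 0.0
```

```bash
python3 - <<'E'
from h import *
s=telemetry.observe();print(s['tool_pos'],s['tool_rot'],s['qpos'],s['time'])
im=eyes.read_camera('top');cv2.imwrite('pics/top2.png',im[:,:,::-1])
E
```

```text
[ 0.43997856 -0.20196088  0.25058666] [ 3.14156697e+00 -2.19964785e-04  1.60631661e+00] [-5.88937516e-01  2.47842306e-01  1.58983896e+00  2.00561562e-04
  1.30401916e+00 -6.24510678e-01] 9.8167
```

View pics/top2.png

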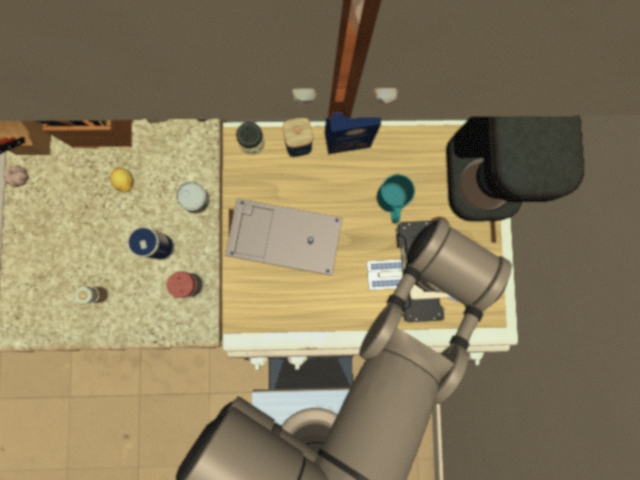

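The spice jar stands on the worktop at (88,295) and the pocket is empty. The bystanders haven't moved. Before descending I want to check the wrist's clearance to the mill.

```bash
python3 - <<'E'
from h import *
im=eyes.read_camera('scene')[120:260,220:420]
cv2.imwrite('pics/s2.png',cv2.resize(im[:,:,::-1],None,fx=4,fy=4,interpolation=cv2.INTER_CUBIC))
for z in(.25,.3,.35,.4,.45,.5):
    u,v=proj('scene',(.44,-.202,z));print(z,(u-220)*4,(v-120)*4,'  wrist pts top view:',[ray('top',*p,z)[:2].round(3) for p in((430,222),(408,262),(508,265),(490,305))])
for z in(.026,.196): u,v=proj('scene',(.543,-.29,z));print('mill',(u-220)*4,(v-120)*4)
E
```

```text
0.25 492.986864722212 95.46691799642508   wrist pts top view: [array([ 0.544, -0.253]), array([ 0.46 , -0.202]), array([ 0.449, -0.416]), array([ 0.366, -0.373])]
0.3 494.4805690668595 33.90353193091096   wrist pts top view: [array([ 0.538, -0.239]), array([ 0.457, -0.191]), array([ 0.447, -0.394]), array([ 0.368, -0.353])]
0.35 496.02681445162193 -29.825345818721985   wrist pts top view: [array([ 0.531, -0.226]), array([ 0.455, -0.18 ]), array([ 0.446, -0.373]), array([ 0.37 , -0.334])]
0.4 497.62842270142573 -95.8360174497551   wrist pts top view: [array([ 0.524, -0.212]), array([ 0.452, -0.169]), array([ 0.444, -0.351]), array([ 0.373, -0.314])]
0.45 499.2884213938921 -164.25326530657549   wrist pts top view: [array([ 0.518, -0.199]), array([ 0.45 , -0.158]), array([ 0.442, -0.329]), array([ 0.375, -0.295])]
0.5 501.01006296053856 -235.2111391412975   wrist pts top view: [array([ 0.511, -0.185]), array([ 0.447, -0.147]), array([ 0.44 , -0.308]), array([ 0.377, -0.275])]
mill 364.1587264360319 286.906590423878
mill 361.85154299108854 103.51979634004533
```

View pics/s2.png

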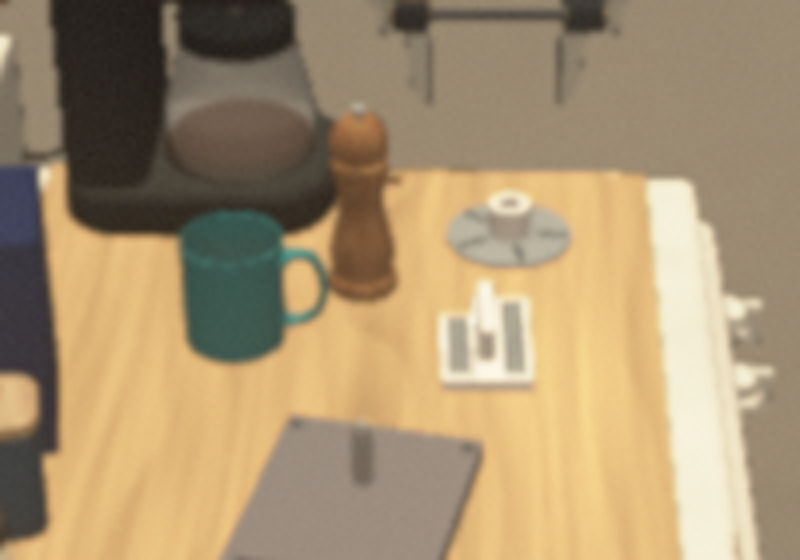

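The gripper is centred above the insert. The wrist stays horizontally clear of the mill, which is at crop px (362,200), so I'll descend.

apply_moves(
  delta_pos=[
    [0, -0.003, -0.08],
    [0, -0.003, -0.16],
    [0, -0.003, -0.24],
    [0, -0.003, -0.32],
    [0, -0.003, -0.4],
    [0, -0.003, -0.46],
    [0, -0.003, -0.5],
    [0, -0.003, -0.52],
  ],
  dr=[
    [0, 0, 0],
    [0, 0, 0],
    [0, 0, 0],
    [0, 0, 0],
    [0, 0, 0],
    [0, 0, 0],
    [0, 0, 0],
    [0, 0, 0],
  ],
  jaw=[1, 1, 1, 1, 1, 1, 0.8, 0.6],
  force=40,
)

```text
time: 10.58
tool_pos: [0.4396, -0.2002, 0.0407]
tool_rot: [-3.139, -0.002, 1.611]
contact_force: [0.6, 1.0, -0.6]
opening: 0.0828
grip_force: 0.0
```

apply_moves(
  delta_pos=[
    [0, 0, 0],
    [0, 0, 0],
    [0, 0, 0],
    [0, 0, 0],
    [0, 0, 0],
    [0, 0, 0],
    [0, 0, 0],
    [0, 0, 0],
  ],
  dr=[
    [0, 0, 0],
    [0, 0, 0],
    [0, 0, 0],
    [0, 0, 0],
    [0, 0, 0],
    [0, 0, 0],
    [0, 0, 0],
    [0, 0, 0],
  ],
  jaw=[0, 0, 0, 0, 0, 0, 0, 0],
)

```text
time: 11.25
tool_pos: [0.4404, -0.2022, 0.0429]
tool_rot: [3.141, 0.0, 1.609]
contact_force: [-0.4, 0.1, -0.6]
opening: 0.0296
grip_force: 0.0
```

apply_moves(
  delta_pos=[
    [0, 0, 0],
    [0, 0, 0],
    [0, 0, 0],
    [0, 0, 0],
    [0, 0, 0],
  ],
  dr=[
    [0, 0, 0],
    [0, 0, 0],
    [0, 0, 0],
    [0, 0, 0],
    [0, 0, 0],
  ],
  jaw=[0, 0, 0, 0, 0],
)

```text
time: 11.67
tool_pos: [0.4405, -0.2022, 0.0427]
tool_rot: [3.141, 0.0, 1.609]
contact_force: [0.9, -0.3, 0.5]
opening: 0.0141
grip_force: 40.0
```

apply_moves(
  delta_pos=[
    [0, 0, 0.02],
    [0, 0, 0.06],
    [0, 0, 0.12],
    [0, 0, 0.18],
    [0, 0, 0.24],
    [0, 0, 0.3],
    [0, 0, 0.36],
    [0, 0, 0.4],
  ],
  dr=[
    [0, 0, 0],
    [0, 0, 0],
    [0, 0, 0],
    [0, 0, 0],
    [0, 0, 0],
    [0, 0, 0],
    [0, 0, 0],
    [0, 0, 0],
  ],
  jaw=[0, 0, 0, 0, 0, 0, 0, 0],
)

```text
time: 12.33
tool_pos: [0.4405, -0.2022, 0.2053]
tool_rot: [3.14, 0.001, 1.609]
contact_force: [-0.2, 0.2, -1.2]
opening: 0.0137
grip_force: 40.0
```

apply_moves(
  delta_pos=[
    [0.01, 0.03, 0],
    [0.03, 0.08, 0],
    [0.05, 0.13, 0],
    [0.06, 0.18, 0],
    [0.07, 0.23, 0],
    [0.08, 0.27, 0],
    [0.09, 0.29, 0],
    [0.09, 0.29, 0],
  ],
  dr=[
    [0, 0, 0.08],
    [0, 0, 0.2],
    [0, 0, 0.33],
    [0, 0, 0.46],
    [0, 0, 0.59],
    [0, 0, 0.72],
    [0, 0, 0.84],
    [0, 0, 0.89],
  ],
  jaw=[0, 0, 0, 0, 0, 0, 0, 0],
)

```text
time: 13.0
tool_pos: [0.4764, -0.0842, 0.203]
tool_rot: [3.141, -0.001, 2.059]
contact_force: [-0.5, -0.6, -1.8]
opening: 0.0138
grip_force: 40.0
```

apply_moves(
  delta_pos=[
    [0.01, 0.03, 0],
    [0.03, 0.08, 0],
    [0.05, 0.13, 0],
    [0.06, 0.18, 0],
    [0.07, 0.23, 0],
    [0.08, 0.27, 0],
    [0.09, 0.29, 0],
    [0.09, 0.29, 0],
  ],
  dr=[
    [0, 0, 0.08],
    [0, 0, 0.2],
    [0, 0, 0.33],
    [0, 0, 0.46],
    [0, 0, 0.59],
    [0, 0, 0.72],
    [0, 0, 0.84],
    [0, 0, 0.89],
  ],
  jaw=[0, 0, 0, 0, 0, 0, 0, 0],
)

```text
time: 13.67
tool_pos: [0.5123, 0.0317, 0.2029]
tool_rot: [3.141, -0.001, 2.504]
contact_force: [-0.2, -0.1, -1.1]
opening: 0.014
grip_force: 40.0
```

apply_moves(
  delta_pos=[
    [0.01, 0.03, 0],
    [0.03, 0.08, 0],
    [0.05, 0.13, 0],
    [0.06, 0.18, 0],
    [0.07, 0.23, 0],
    [0.09, 0.27, 0],
    [0.1, 0.29, 0],
    [0.1, 0.29, 0],
  ],
  dr=[
    [0, 0, 0.08],
    [0, 0, 0.2],
    [0, 0, 0.33],
    [0, 0, 0.46],
    [0, 0, 0.59],
    [0, 0, 0.72],
    [0, 0, 0.84],
    [0, 0, 0.89],
  ],
  jaw=[0, 0, 0, 0, 0, 0, 0, 0],
)

```text
time: 14.33
tool_pos: [0.5526, 0.1483, 0.2026]
tool_rot: [3.141, -0.0, 2.949]
contact_force: [-1.0, -0.9, -1.4]
opening: 0.0135
grip_force: 40.0
```

apply_moves(
  delta_pos=[
    [0.006, -0.007, -0.05],
    [0.006, -0.007, -0.1],
    [0.006, -0.007, -0.15],
    [0.006, -0.007, -0.2],
    [0.006, -0.007, -0.25],
    [0.006, -0.007, -0.29],
    [0.006, -0.007, -0.32],
    [0.006, -0.007, -0.33],
  ],
  dr=[
    [0, 0, -0.011],
    [0, 0, -0.011],
    [0, 0, -0.011],
    [0, 0, -0.011],
    [0, 0, -0.011],
    [0, 0, -0.011],
    [0, 0, -0.011],
    [0, 0, -0.011],
  ],
  jaw=[0, 0, 0, 0, 0, 0, 0, 0],
)

```text
time: 15.0
tool_pos: [0.5533, 0.1434, 0.0687]
tool_rot: [-3.141, -0.004, 2.939]
contact_force: [-0.7, -0.2, -1.9]
opening: 0.0141
grip_force: 40.0
```

```bash
python3 - <<'E'
from h import *
s=telemetry.observe();print(s['tool_pos'],s['tool_rot'],s['contact_force'])
a=eyes.read_camera('scene')[215:305,255:355];b=eyes.read_camera('top')[180:290,215:350]
a=cv2.resize(a,(400,360),interpolation=cv2.INTER_CUBIC);b=cv2.resize(b,(400,326),interpolation=cv2.INTER_CUBIC)
c=np.zeros((360,800,3),np.uint8);c[:,:400]=a;c[:326,400:]=b
cv2.imwrite('pics/s3.png',c[:,:,::-1])
E
```

```text
[0.55334247 0.14335559 0.068658  ] [-3.14051553 -0.00393056  2.9387596 ] [-0.74044608 -0.19842984 -1.93213315]
```

View pics/s3.png

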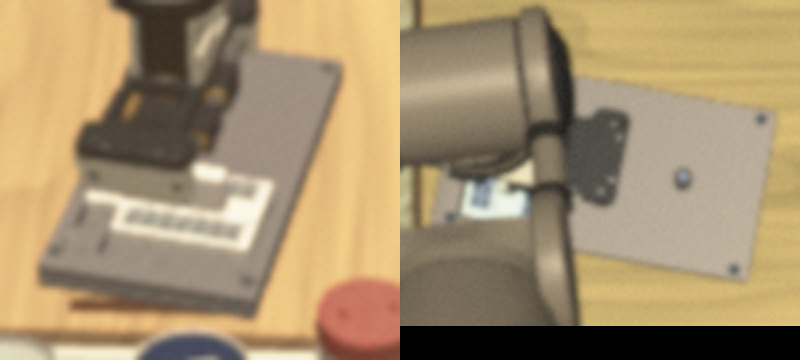

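The insert hovers over the pocket, square to it, with its notch at the block (left panel, about (100,210)). I'll lower it slowly.

apply_moves(
  delta_pos=[
    [0, 0, 0],
    [0, 0, 0],
    [0, 0, 0],
    [0, 0, -0.005],
    [0, 0, -0.01],
    [0, 0, -0.015],
    [0, 0, -0.015],
    [0, 0, -0.015],
  ],
  dr=[
    [0, 0, 0],
    [0, 0, 0],
    [0, 0, 0],
    [0, 0, 0],
    [0, 0, 0],
    [0, 0, 0],
    [0, 0, 0],
    [0, 0, 0],
  ],
  jaw=[0, 0, 0, 0, 0, 0, 0, 0],
)

```text
time: 15.77
tool_pos: [0.5546, 0.143, 0.0645]
tool_rot: [-3.142, -0.0, 2.938]
contact_force: [-0.4, 0.4, -1.8]
opening: 0.0136
grip_force: 40.0
```

apply_moves(
  delta_pos=[
    [0.001, 0.003, 0],
    [0.001, 0.006, 0],
    [0.001, 0.006, 0],
    [0.001, 0.006, -0.004],
    [0.001, 0.006, -0.008],
    [0.001, 0.006, -0.012],
    [0.001, 0.006, -0.016],
    [0.001, 0.006, -0.016],
  ],
  dr=[
    [0, 0, 0.01],
    [0, 0, 0.01],
    [0, 0, 0.01],
    [0, 0, 0.01],
    [0, 0, 0.01],
    [0, 0, 0.01],
    [0, 0, 0.01],
    [0, 0, 0.01],
  ],
  jaw=[0, 0, 0, 0, 0, 0, 0, 0],
)

```text
time: 16.43
tool_pos: [0.5549, 0.1454, 0.0578]
tool_rot: [-3.141, -0.001, 2.943]
contact_force: [0.7, -0.1, -2.0]
opening: 0.0141
grip_force: 40.0
```

Underside is about 5 mm into the pocket with no contact force. I'll continue down to the floor.

apply_moves(
  delta_pos=[
    [0, 0, -0.004],
    [0, 0, -0.008],
    [0, 0, -0.012],
    [0, 0, -0.015],
    [0, 0, -0.017],
    [0, 0, -0.018],
    [0, 0, -0.018],
    [0, 0, -0.018],
  ],
  dr=[
    [0, 0, 0],
    [0, 0, 0],
    [0, 0, 0],
    [0, 0, 0],
    [0, 0, 0],
    [0, 0, 0],
    [0, 0, 0],
    [0, 0, 0],
  ],
  jaw=[0, 0, 0, 0, 0, 0, 0, 0],
)

```text
time: 17.1
tool_pos: [0.5552, 0.1455, 0.0511]
tool_rot: [3.141, 0.0, 2.943]
contact_force: [0.3, 0.9, -1.6]
opening: 0.0135
grip_force: 40.0
```

apply_moves(
  delta_pos=[
    [0, 0, -0.001],
    [0, 0, -0.002],
    [0, 0, -0.002],
    [0, 0, -0.002],
    [0, 0, -0.002],
  ],
  dr=[
    [0, 0, 0],
    [0, 0, 0],
    [0, 0, 0],
    [0, 0, 0],
    [0, 0, 0],
  ],
  jaw=[0, 0, 0, 0, 0],
)

```text
time: 17.52
tool_pos: [0.5553, 0.1455, 0.0507]
tool_rot: [3.141, 0.001, 2.943]
contact_force: [-1.4, -1.0, 5.1]
opening: 0.0136
grip_force: 40.0
```

apply_moves(
  delta_pos=[
    [0, 0, 0],
    [0, 0, 0],
    [0, 0, 0],
    [0, 0, 0],
    [0, 0, 0],
    [0, 0, 0],
    [0, 0, 0.02],
    [0, 0, 0.06],
  ],
  dr=[
    [0, 0, 0],
    [0, 0, 0],
    [0, 0, 0],
    [0, 0, 0],
    [0, 0, 0],
    [0, 0, 0],
    [0, 0, 0],
    [0, 0, 0],
  ],
  jaw=[0.2, 0.3, 0.4, 0.5, 0.5, 0.5, 0.5, 0.5],
)

```text
time: 18.18
tool_pos: [0.5539, 0.1453, 0.0732]
tool_rot: [-3.14, -0.004, 2.943]
contact_force: [-0.1, 0.2, 0.6]
opening: 0.0457
grip_force: 0.0
```

The bar was released with floor contact at the expected height, so the insert is home. Next is the disc.

apply_moves(
  delta_pos=[
    [0, 0, 0.08],
    [0, 0, 0.16],
    [0, 0, 0.24],
    [-0.01, -0.04, 0.32],
    [-0.03, -0.1, 0.36],
    [-0.05, -0.18, 0.36],
    [-0.07, -0.26, 0.36],
    [-0.08, -0.34, 0.36],
  ],
  dr=[
    [0, 0, 0],
    [0, 0, 0],
    [0, 0, 0],
    [0, 0, 0],
    [0, 0, 0],
    [0, 0, 0],
    [0, 0, 0],
    [0, 0, 0],
  ],
  jaw=[0.6, 0.8, 0.8, 0.8, 0.8, 0.8, 0.8, 0.8],
)

```text
time: 18.85
tool_pos: [0.5223, 0.0085, 0.2195]
tool_rot: [3.141, 0.001, 2.944]
contact_force: [-0.6, -0.4, -0.2]
opening: 0.0732
grip_force: 0.0
```

apply_moves(
  delta_pos=[
    [-0.02, -0.08, 0],
    [-0.04, -0.16, 0],
    [-0.06, -0.24, 0],
    [-0.08, -0.32, 0],
    [-0.1, -0.4, 0],
    [-0.12, -0.48, 0],
    [-0.14, -0.56, 0],
    [-0.16, -0.62, 0],
  ],
  dr=[
    [0, 0, 0],
    [0, 0, 0],
    [0, 0, 0],
    [0, 0, 0],
    [0, 0, 0],
    [0, 0, 0],
    [0, 0, 0],
    [0, 0, 0],
  ],
  jaw=[0.8, 0.8, 0.8, 0.8, 0.8, 0.8, 0.8, 0.8],
)

```text
time: 19.52
tool_pos: [0.4584, -0.2409, 0.219]
tool_rot: [-3.141, 0.001, 2.942]
contact_force: [-0.1, -0.7, -0.4]
opening: 0.0733
grip_force: 0.0
```

apply_moves(
  delta_pos=[
    [-0.02, -0.07, 0],
    [-0.04, -0.14, 0],
    [-0.055, -0.21, 0],
    [-0.073, -0.28, 0],
    [-0.091, -0.35, 0],
    [-0.091, -0.35, 0],
    [-0.091, -0.35, 0],
    [-0.091, -0.35, 0],
  ],
  dr=[
    [0, 0, 0],
    [0, 0, 0],
    [0, 0, 0],
    [0, 0, 0],
    [0, 0, 0],
    [0, 0, 0],
    [0, 0, 0],
    [0, 0, 0],
  ],
  jaw=[0.8, 0.8, 0.8, 0.8, 0.8, 0.8, 0.8, 0.8],
)

```text
time: 20.18
tool_pos: [0.4227, -0.378, 0.2185]
tool_rot: [3.141, -0.0, 2.943]
contact_force: [0.3, -0.1, 0.1]
opening: 0.0734
grip_force: 0.0
```

```bash
python3 - <<'E'
from meas import *
S,V,H=hsv[:,:,1],hsv[:,:,2],hsv[:,:,0]
s=telemetry.observe();print(s['tool_pos'],s['qpos'])
im=cv2.imread('pics/m.png')
a=cv2.resize(im[190:290,222:350],(640,500),interpolation=cv2.INTER_CUBIC)
cv2.imwrite('pics/s4.png',a)
E
```

```text
[ 0.42293842 -0.3776004   0.21855376] [-8.64233356e-01  4.25487390e-01  1.41888982e+00  4.53819493e-04
  1.29745782e+00 -2.23740355e+00]
```

View pics/s4.png

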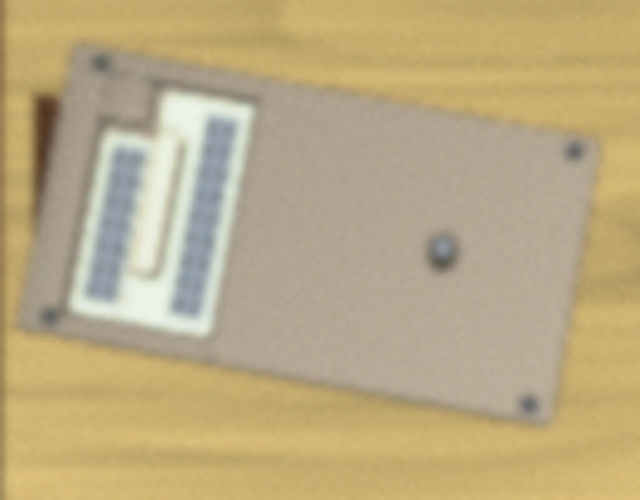

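The insert is seated in the pocket with the notch at the block (about (130,100)). The spindle top is at about (440,246), which agrees with the caddy geometry. Now I'll descend on the disc hub.

apply_moves(
  delta_pos=[
    [-0.002, -0.009, -0.06],
    [-0.002, -0.009, -0.13],
    [-0.002, -0.009, -0.2],
    [-0.002, -0.009, -0.27],
    [-0.002, -0.009, -0.34],
    [-0.002, -0.009, -0.4],
    [-0.002, -0.009, -0.44],
    [-0.002, -0.009, -0.45],
  ],
  dr=[
    [0, 0, 0],
    [0, 0, 0],
    [0, 0, 0],
    [0, 0, 0],
    [0, 0, 0],
    [0, 0, 0],
    [0, 0, 0],
    [0, 0, 0],
  ],
  jaw=[0.8, 0.8, 0.8, 0.8, 0.8, 0.8, 0.8, 0.8],
  force=30,
)

```text
time: 20.9
tool_pos: [0.4213, -0.3795, 0.0357]
tool_rot: [3.138, -0.004, 2.945]
contact_force: [-0.6, -0.2, -1.0]
opening: 0.0739
grip_force: 0.0
```

apply_moves(
  delta_pos=[
    [0, 0, 0],
    [0, 0, 0],
    [0, 0, 0],
    [0, 0, 0],
    [0, 0, 0],
    [0, 0, 0],
    [0, 0, 0],
    [0, 0, 0],
  ],
  dr=[
    [0, 0, 0],
    [0, 0, 0],
    [0, 0, 0],
    [0, 0, 0],
    [0, 0, 0],
    [0, 0, 0],
    [0, 0, 0],
    [0, 0, 0],
  ],
  jaw=[0.2, 0.2, 0.2, 0.2, 0.2, 0.2, 0.2, 0.2],
)

```text
time: 21.57
tool_pos: [0.4222, -0.3823, 0.039]
tool_rot: [-3.141, 0.001, 2.943]
contact_force: [-0.6, 0.8, 6.3]
opening: 0.0361
grip_force: 30.0
```

apply_moves(
  delta_pos=[
    [0, 0, 0.02],
    [0, 0, 0.06],
    [0, 0, 0.12],
    [0, 0, 0.18],
    [0, 0, 0.24],
    [0, 0, 0.3],
    [0, 0, 0.36],
    [0, 0, 0.4],
  ],
  dr=[
    [0, 0, 0],
    [0, 0, 0],
    [0, 0, 0],
    [0, 0, 0],
    [0, 0, 0],
    [0, 0, 0],
    [0, 0, 0],
    [0, 0, 0],
  ],
  jaw=[0.2, 0.2, 0.2, 0.2, 0.2, 0.2, 0.2, 0.2],
)

```text
time: 22.23
tool_pos: [0.4221, -0.3825, 0.2009]
tool_rot: [-3.14, 0.002, 2.943]
contact_force: [1.8, 0.3, -2.1]
opening: 0.0361
grip_force: 30.0
```

apply_moves(
  delta_pos=[
    [0.01, 0.05, 0],
    [0.03, 0.11, 0],
    [0.05, 0.18, 0],
    [0.07, 0.25, 0],
    [0.09, 0.32, 0],
    [0.11, 0.39, 0],
    [0.12, 0.45, 0],
    [0.13, 0.48, 0],
  ],
  dr=[
    [0, 0, 0],
    [0, 0, 0],
    [0, 0, 0],
    [0, 0, 0],
    [0, 0, 0],
    [0, 0, 0],
    [0, 0, 0],
    [0, 0, 0],
  ],
  jaw=[0.2, 0.2, 0.2, 0.2, 0.2, 0.2, 0.2, 0.2],
)

```text
time: 22.9
tool_pos: [0.4738, -0.1875, 0.1984]
tool_rot: [3.141, -0.001, 2.945]
contact_force: [0.3, 0.7, -1.3]
opening: 0.0364
grip_force: 30.0
```

apply_moves(
  delta_pos=[
    [0.02, 0.07, 0],
    [0.04, 0.14, 0],
    [0.06, 0.21, 0],
    [0.08, 0.28, 0],
    [0.1, 0.35, 0],
    [0.12, 0.42, 0],
    [0.13, 0.47, 0],
    [0.13, 0.48, 0],
  ],
  dr=[
    [0, 0, 0],
    [0, 0, 0],
    [0, 0, 0],
    [0, 0, 0],
    [0, 0, 0],
    [0, 0, 0],
    [0, 0, 0],
    [0, 0, 0],
  ],
  jaw=[0.2, 0.2, 0.2, 0.2, 0.2, 0.2, 0.2, 0.2],
)

```text
time: 23.57
tool_pos: [0.5265, 0.0044, 0.1983]
tool_rot: [3.141, 0.0, 2.946]
contact_force: [-0.8, 0.0, -1.4]
opening: 0.0355
grip_force: 30.0
```

apply_moves(
  delta_pos=[
    [0, 0, 0],
    [0, 0, 0],
    [0, 0, 0],
    [0, 0, 0],
  ],
  dr=[
    [0, 0, 0],
    [0, 0, 0],
    [0, 0, 0],
    [0, 0, 0],
  ],
  jaw=[0.2, 0.2, 0.2, 0.2],
)

```text
time: 23.9
tool_pos: [0.5258, 0.0006, 0.1983]
tool_rot: [-3.141, -0.0, 2.942]
contact_force: [0.0, 0.6, -1.7]
opening: 0.0361
grip_force: 30.0
```

apply_moves(
  delta_pos=[
    [0.0055, 0.0035, -0.03],
    [0.0055, 0.0035, -0.07],
    [0.0055, 0.0035, -0.11],
    [0.0055, 0.0035, -0.15],
    [0.0055, 0.0035, -0.18],
    [0.0055, 0.0035, -0.2],
    [0.0055, 0.0035, -0.2],
    [0.0055, 0.0035, -0.2],
  ],
  dr=[
    [0, 0, 0],
    [0, 0, 0],
    [0, 0, 0],
    [0, 0, 0],
    [0, 0, 0],
    [0, 0, 0],
    [0, 0, 0],
    [0, 0, 0],
  ],
  jaw=[0.2, 0.2, 0.2, 0.2, 0.2, 0.2, 0.2, 0.2],
)

```text
time: 24.57
tool_pos: [0.5282, 0.0027, 0.1184]
tool_rot: [-3.142, -0.0, 2.943]
contact_force: [-0.1, 0.1, -1.7]
opening: 0.036
grip_force: 30.0
```

```bash
python3 - <<'E'
from h import *
s=telemetry.observe();print(s['tool_pos'],s['tool_rot'],s['contact_force'])
a=eyes.read_camera('scene');cv2.imwrite('pics/sc5.png',a[:,:,::-1])
a0=cv2.imread('pics/scene0.png')
# spindle in first scene picture: dark column vs caddy
for p in [(.5275,.0021,.096),(.5275,.0021,.046)]: print(proj('scene',p))
g=cv2.cvtColor(a0,cv2.COLOR_BGR2GRAY)
print(g[222:246,302:320])
E
```

```text
[0.52818081 0.00272683 0.11835587] [-3.14158585e+00 -2.82122138e-04  2.94252030e+00] [-0.14011395  0.13241192 -1.71256845]
(np.float64(310.852025391045), np.float64(224.96122453634072))
(np.float64(311.0399299333915), np.float64(239.0582234404646))
[[189 188 188 187 183 179 174 172 170 170 170 174 173 178 178 182 185 187]
 [186 186 185 185 182 177 172 172 171 172 173 171 175 176 179 182 184 186]
 [172 174 177 180 176 172 170 172 175 176 176 175 175 176 177 180 182 187]
 [155 156 161 163 162 161 160 166 172 173 173 173 173 172 175 178 181 185]
 [145 145 146 149 150 146 145 151 156 155 157 159 161 164 166 167 170 179]
 [143 144 146 143 143 138 129 130 133 134 136 144 149 151 152 155 155 163]
 [144 142 144 142 141 133 123 118 120 120 123 135 144 144 147 146 146 151]
 [143 144 143 145 141 130 118 112 113 111 118 130 142 143 144 144 144 145]
 [144 143 143 142 141 130 117 109 107 107 113 130 140 143 145 144 145 145]
 [142 143 143 145 141 131 114 107 106 107 111 125 138 143 145 144 145 144]
 [144 142 143 143 140 129 116 105 105 106 111 125 139 143 144 145 144 144]
 [143 144 143 143 140 130 
[... 249 characters left out ...]
138 143 145 144 144 143]
 [145 144 143 145 139 131 117 106 105 104 111 125 140 145 143 145 144 143]
 [143 142 144 144 143 134 115 107 104 107 111 125 139 143 144 143 144 143]
 [143 143 143 142 142 137 121 107 105 105 114 126 139 144 144 143 143 144]
 [142 144 144 143 144 138 124 115 109 112 119 135 140 145 143 143 145 143]
 [144 143 144 144 144 141 137 128 123 125 130 140 143 143 144 144 144 142]
 [143 145 144 143 144 143 143 139 137 137 141 142 144 144 144 143 144 144]
 [144 143 143 144 144 144 143 143 141 142 144 142 145 142 144 143 144 142]
 [145 143 144 141 145 143 144 145 143 144 144 145 143 142 143 144 143 145]
 [142 145 144 143 143 143 146 144 144 144 144 144 145 145 144 141 144 144]]
```

apply_moves(
  delta_pos=[
    [0.001, -0.001, -0.01],
    [0.001, -0.001, -0.018],
    [0.001, -0.001, -0.026],
    [0.001, -0.001, -0.034],
    [0.001, -0.001, -0.04],
    [0.001, -0.001, -0.045],
    [0.001, -0.001, -0.045],
    [0.001, -0.001, -0.045],
  ],
  dr=[
    [0, 0, 0],
    [0, 0, 0],
    [0, 0, 0],
    [0, 0, 0],
    [0, 0, 0],
    [0, 0, 0],
    [0, 0, 0],
    [0, 0, 0],
  ],
  jaw=[0.2, 0.2, 0.2, 0.2, 0.2, 0.2, 0.2, 0.2],
)

```text
time: 25.28
tool_pos: [0.5285, 0.0029, 0.1002]
tool_rot: [3.141, -0.0, 2.943]
contact_force: [0.1, 0.1, -0.7]
opening: 0.0359
grip_force: 30.0
```

apply_moves(
  delta_pos=[
    [0, 0, -0.01],
    [0, 0, -0.02],
    [0, 0, -0.03],
    [0, 0, -0.03],
    [0, 0, -0.03],
  ],
  dr=[
    [0, 0, 0],
    [0, 0, 0],
    [0, 0, 0],
    [0, 0, 0],
    [0, 0, 0],
  ],
  jaw=[0.2, 0.2, 0.2, 0.2, 0.2],
)

```text
time: 25.7
tool_pos: [0.5283, 0.0029, 0.0879]
tool_rot: [3.142, -0.001, 2.943]
contact_force: [-0.0, 0.2, -1.2]
opening: 0.0357
grip_force: 30.0
```

apply_moves(
  delta_pos=[
    [0, 0, -0.015],
    [0, 0, -0.03],
    [0, 0, -0.042],
    [0, 0, -0.052],
    [0, 0, -0.06],
    [0, 0, -0.066],
    [0, 0, -0.068],
    [0, 0, -0.068],
  ],
  dr=[
    [0, 0, 0],
    [0, 0, 0],
    [0, 0, 0],
    [0, 0, 0],
    [0, 0, 0],
    [0, 0, 0],
    [0, 0, 0],
    [0, 0, 0],
  ],
  jaw=[0.2, 0.2, 0.2, 0.2, 0.2, 0.2, 0.2, 0.2],
)

```text
time: 26.37
tool_pos: [0.5285, 0.0029, 0.0609]
tool_rot: [3.142, -0.0, 2.943]
contact_force: [0.1, -0.2, -1.2]
opening: 0.036
grip_force: 30.0
```

apply_moves(
  delta_pos=[
    [0, 0, -0.002],
    [0, 0, -0.004],
    [0, 0, -0.004],
    [0, 0, -0.004],
  ],
  dr=[
    [0, 0, 0],
    [0, 0, 0],
    [0, 0, 0],
    [0, 0, 0],
  ],
  jaw=[0.2, 0.2, 0.2, 0.2],
)

```text
time: 26.7
tool_pos: [0.5286, 0.0029, 0.0596]
tool_rot: [3.141, 0.0, 2.943]
contact_force: [0.1, -1.3, -2.2]
opening: 0.0358
grip_force: 30.0
```

Less than 1 mm left. I'll release, retreat upward and look.

apply_moves(
  delta_pos=[
    [0, 0, 0],
    [0, 0, 0],
    [0, 0, 0],
    [0, 0, 0],
    [0, 0, 0],
    [0, 0, 0],
    [0, 0, 0],
    [0, 0, 0.02],
  ],
  dr=[
    [0, 0, 0],
    [0, 0, 0],
    [0, 0, 0],
    [0, 0, 0],
    [0, 0, 0],
    [0, 0, 0],
    [0, 0, 0],
    [0, 0, 0],
  ],
  jaw=[0.5, 0.6, 0.7, 0.7, 0.7, 0.7, 0.7, 0.7],
)

```text
time: 27.37
tool_pos: [0.5276, 0.003, 0.0665]
tool_rot: [-3.142, -0.003, 2.943]
contact_force: [-0.8, -0.2, -0.3]
opening: 0.0642
grip_force: 0.0
```

apply_moves(
  delta_pos=[
    [0, 0, 0.06],
    [0, 0, 0.14],
    [0, 0, 0.22],
    [0, 0, 0.3],
    [0, 0, 0.38],
    [-0.02, -0.06, 0.4],
    [-0.04, -0.14, 0.4],
    [-0.06, -0.22, 0.4],
  ],
  dr=[
    [0, 0, 0],
    [0, 0, 0],
    [0, 0, 0],
    [0, 0, 0],
    [0, 0, 0],
    [0, 0, 0],
    [0, 0, 0],
    [0, 0, 0],
  ],
  jaw=[0.7, 0.7, 0.7, 0.7, 0.7, 0.7, 0.7, 0.7],
)

```text
time: 28.03
tool_pos: [0.5046, -0.0856, 0.2293]
tool_rot: [-3.141, 0.003, 2.946]
contact_force: [-0.1, -0.9, 0.1]
opening: 0.0639
grip_force: 0.0
```

apply_moves(
  delta_pos=[
    [-0.02, -0.06, 0],
    [-0.04, -0.12, 0],
    [-0.06, -0.18, 0],
    [-0.08, -0.24, 0],
    [-0.1, -0.3, 0],
    [-0.1, -0.3, 0],
    [-0.1, -0.3, 0],
    [-0.1, -0.3, 0],
  ],
  dr=[
    [0, 0, 0],
    [0, 0, 0],
    [0, 0, 0],
    [0, 0, 0],
    [0, 0, 0],
    [0, 0, 0],
    [0, 0, 0],
    [0, 0, 0],
  ],
  jaw=[0.7, 0.7, 0.7, 0.7, 0.7, 0.7, 0.7, 0.7],
)

```text
time: 28.7
tool_pos: [0.4646, -0.2047, 0.2278]
tool_rot: [3.141, 0.0, 2.943]
contact_force: [0.0, -0.2, 0.4]
opening: 0.0643
grip_force: 0.0
```

```bash
python3 - <<'E'
from h import *
a=eyes.read_camera('scene')[180:310,230:400];b=eyes.read_camera('top')[180:310,60:360]
c=np.zeros((590,780,3),np.uint8);c[:290,:380]=cv2.resize(a,(380,290),interpolation=cv2.INTER_CUBIC);c[290:,:692]=cv2.resize(b,(692,300),interpolation=cv2.INTER_CUBIC)
cv2.imwrite('pics/fin.png',c[:,:,::-1])
E
```

```text
(no output)
```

View pics/fin.png

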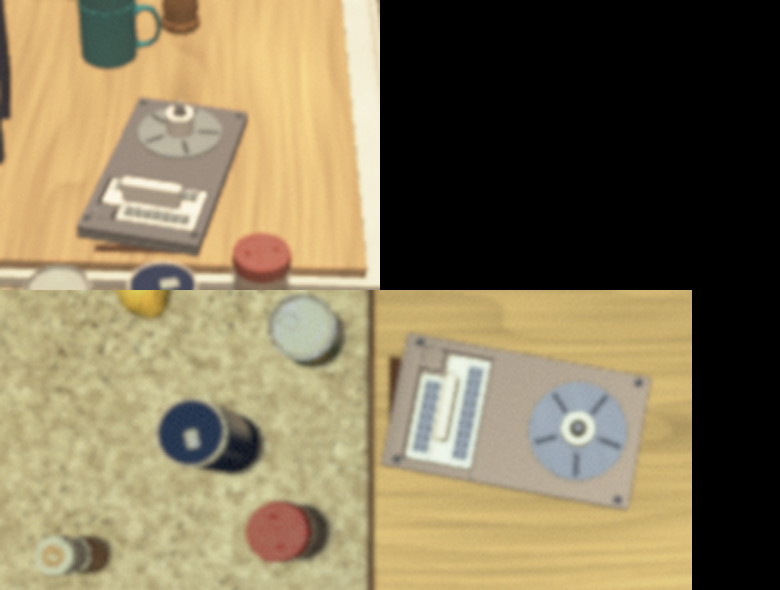

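The disc lies flat over the spindle at (578,428), the insert is seated at (447,412), the jar stands at (55,555), and the bystanders are undisturbed.

```bash
python3 -c "
from cell import job
print(job.hand_in())"
```

```text
the job is handed in; nothing more can be done
None
```

I handed the job in at about 29 s; no verdict came back, but the last pictures show the insert seated in the pocket, the disc flat over the spindle, the spice jar upright on the worktop, and the mug, mill, salt canister and coffee jar undisturbed.

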